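# Unclip the battery box from the model truck chassis and lay it in the parts tray

### The arm

A 7-joint arm with a two-finger parallel gripper is mounted at the origin on the work surface. World frame = base frame: x ahead of the robot, y to its left, z up, the work surface at z = 0. Lengths are in m, angles in rad, forces in N, time in s.
With the tool pointing down it reaches from about 0.425 to 0.875 m from the base axis. Payload 4.7 kg.
Tool frame: the origin (TCP) lies where the fingers leave the gripper's body, on its centre line; the fingertips stand 70 mm ahead of it and the grasp point (between the pads) lies 51 mm ahead of it; z points along the fingers, y is the line along which they close (so a half turn about z gives the same grasp; the last joint's range is limited). The gripper opens to 87 mm and grips with 3 to 60 N. Pads are 19 mm wide; open, the fingers measure 117 mm over their backs; the gripper's body (75 mm by 190 mm) begins 51 mm behind the grasp point.
Start: joints at [-1.332, 0.321, -0.07, 1.45, 0.023, 1.371, -0.057], TCP at [0.145, 0.634, 0.292] pointing down, gripper open.
Joint ranges: [-2.86, 2.86], [-0.3, 2.09], [-1.38, 1.24], [0.06, 2.45], [-1.56, 4.7], [0.09, 2.05], [-2.69, 2.69]. Speed limits (rad/s): [2.57, 2.57, 3.14, 3.14, 3.14, 3.14, 3.14].

### API

Orientations are given as a rotation vector (axis times angle).
In Python, from bench import get_state, get_image, get_calibration, close_job gives the robot as it stands.
- The arm moves only by the tool send_rows, never from a script. Its argument "rows" is a list of rows, each an object of numbers: "hand": the finger opening in mm, from 0 to 87; "x", "y", "z": the shift along the world's x, y, z in mm; "roll": the turn about the world's z in degrees. A call has 1 to 10 rows; each row shifts and turns the commanded pose from where the row before left it; what a row does not reach is not made up. A row lasts 1/10 s, in which the tool goes at most 50 mm and 8.59 degrees, less where a joint would pass 70% of its speed; a pose out of reach is approached as far as the arm can. A call is refused whole if a number of a shift passes 50 or a number of a turn 8.59, either way. A call with a gripper value outside its range is refused whole. The fingers move at their own pace and stop on an object; "force" is the grip in N (left out, the last holds). Time passes only in rows, so rows that do not move let the fingers close. It gives the time, the measured TCP pose, the force, the opening and the grip force at its end, in the units of the state.
- get_state(): the state, without advancing time (a new reading comes with each control period).
- get_image(name): name is "scene" or "top" or "wrist"; returns the picture (384x512x3 uint8, blue, green, red); there is no depth.
- get_calibration(name): a dict with "mtx" (3x3 intrinsics, pixels), "world_from_camera" (4x4, takes a point from camera to world coordinates). Camera axes: x right, y down, z forward; pixel columns grow to the right and rows downward; lengths in m; the calibration is good to about 2 mm. A picture is of the moment at which its call begins: read the wrist's pose just before it. get_calibration takes no time and is no camera call; for the wrist camera it gives the pose at the moment of the call.
- close_job(): hands the job in; it is judged then, once.
The state is a dict: "time": time; "joint_positions": joint angles; "qd": joint speeds; "joint_torque": joint torques, N m; "position": TCP position; "tool_rot": TCP orientation; "ft_force": force on the tool from outside, world axes, zero at the start; "torque": the same for the moment, N m; "grip_width": opening from 0.0 (shut) to 1.0 (fully open); "grip_force": force on a finger pad.
Only numpy, scipy, OpenCV 4.12 (cv2) and the standard library are available. Lean on these libraries where they do the work, as an engineer would, in place of code of your own. Each camera call takes 0.05 s, during which the arm holds its last target. There are 200 camera calls.

### The job

Take the battery box (the black unit with the upright grip ridge) off the sloping model truck chassis: it is hooked under the lower frame rail and held by a sprung catch at its upper end, so work it out against the spring without wrenching the chassis. Then lower it, without dropping it, into the long compartment of the white parts tray so that it lies flat on its base, and let go. Leave the sound box clipped in its place and the other things on the bench alone.

Things in the scene. Friction and masses are not known exactly. Their poses are not given: they have to be found in the camera images.
- battery_box: Black plastic unit to remove, about 200 g. Origin: centre of its underside; x its long direction (up-slope while clipped), y along the chassis, z out of its base. Foot plate 79 x 40 x 6 mm (x, y, z); body 58 x 40 mm up to z = 20, leaving a 10.5 mm lip, 6 mm thick, at each x end. Each lip is held down under an overhang 7.5 mm above the deck; a straight pull frees neither.
- battery_grip (a point): Middle of the battery box's grip ridge, 34 mm above the underside, axes as the box. The ridge is 24 mm thick in x, 40 mm wide in y, from z = 20 to 48 mm; grip it across its 24 mm.
- hook_lip (a point): End of the battery box's -x (lower) lip, at its underside. Clipped, 6.5 mm of this lip lies under the 3 mm thick fixed edge of the lower rail. With the box pushed up-slope to the stop it is free, and this end can be tipped up 10 to 15 degrees.
- catch_lip (a point): End of the battery box's +x (upper) lip, at its underside. A sprung catch, 30 mm wide, 11.5 mm high, bears on it; its square nose covers 2.5 mm of the lip. Pushed up-slope it yields 11 mm, from 3.5 N to 7.5 N, to a firm stop, and follows the box back. This lip leaves the nose once drawn 15 mm down-slope from the stop with the other end tipped up.
- sound_box: Black plastic unit with the same foot and body as the battery box but with a round speaker, 36 mm across, up to z = 30 mm in place of the ridge. Clipped in the other bay. Origin and axes likewise. To be left in place.
- chassis: Fixed model truck chassis on a plywood cradle. Origin on the bench under its middle; x horizontal, y along the frame, z up. The deck under the boxes rises towards +x by 30 degrees; bay centres at x 0, y -55 and +55, z 115 mm. Frame 340 mm long; rails and catches up to 12 mm over the deck; four 80 mm wheels at y -128 and +128 mm, 24 mm over the deck.
- tray: Fixed white plastic parts tray, 102 x 115 x 16 mm outside, walls 5 mm. Origin: middle of its underside. One long compartment, 92 mm in x by 50 mm in y, on the +y side; two short ones, about 43 x 50 mm, on the -y side with small parts in them.
- tray_slot (a point): Centre of the floor of the long compartment, 5 mm above the bench, walls 11 mm high round it; x along its 92 mm, y along its 50 mm.
- hub: Aluminium ring, 28 mm across, 12 mm high, in a short tray compartment; origin at its underside. Bystander.
- gear: Brass disc, 30 mm across, 10 mm high, in a short tray compartment; origin at its underside. Bystander.
- tyre: Rubber tyre lying flat, 80 mm across, 24 mm high; origin at its underside. Bystander.
- wrench: Wrench 130 mm long, lying along its x. Bystander.
- screwdriver: Screwdriver 160 mm long, lying along its x. Bystander.
- paint_jar: Glass jar 38 mm across, 45 mm high; origin at its underside. Bystander.
- glue: White bottle 34 mm across, 100 mm high; origin at its underside. Bystander.
Things that resemble listed ones, but are neither listed nor needed, are in the scene too. Leave any orange look-alike of the battery_box alone.

How it is judged:
By the outcome, as a careful person would: the job done as asked, in the order asked, and still so for the second after the job is handed in, with the robot touching nothing.
It also fails if it takes over 53 s, if anything falls off the work surface, if the arm or the gripper's body presses on something with over 40 N, if the wrist force passes 120 N, or if a joint passes its speed limit or range.

## Working session

There is one attempt and no reset: what is moved stays moved. The work goes in short steps, Python scripts to look and compute and a tool call to move; the robot and the scene stay as the last step left them, time stands still between calls to the robot, and variables do not carry over. Pictures are saved under pics/ and viewed, at most 12 in all, crops included, and the job is handed in when it is done.

Besides the shell and the picture viewer there is one more tool, called after "Call:" as name([rows], argument=value, ...), one row to a line, values as JSON. send_rows: Moves the arm, as the interface text tells. Its arguments: {"type":"object","properties":{"rows":{"type":"array","items":{"type":"object","properties":{"hand":{"type":"number"},"x":{"type":"number"},"y":{"type":"number"},"z":{"type":"number"},"roll":{"type":"number"}}}},"force":{"type":"number"}},"required":["rows"]}

```bash
ls; mkdir -p pics; python3 - <<'E'
from bench import *
import cv2,numpy as np
s=get_state(); print({k:np.round(v,3) for k,v in s.items()})
for n in ["scene","top"]:
    im=get_image(n); cv2.imwrite(f"pics/{n}0.png",im); c=get_calibration(n); print(n,np.round(c["mtx"],1).tolist(),np.round(c["world_from_camera"],3).tolist())
a=cv2.imread("pics/scene0.png")
E
```

```text
pics
{'time': np.float64(0.0), 'joint_positions': array([-1.332,  0.322, -0.07 ,  1.452,  0.023,  1.371, -0.057]), 'qd': array([ 0.001,  0.   , -0.001,  0.   , -0.001, -0.003, -0.001]), 'joint_torque': array([-0.0000e+00, -4.9128e+01, -4.0400e-01, -3.1252e+01, -6.4000e-02,
        4.4000e-02,  0.0000e+00]), 'position': array([0.145, 0.633, 0.291]), 'tool_rot': array([-3.520e-01, -3.122e+00,  3.000e-03]), 'ft_force': array([-0.129,  0.585, -0.594]), 'torque': array([ 0.015, -0.027,  0.062]), 'grip_force': np.float64(0.0), 'grip_width': np.float64(1.004)}
scene [[400.0, 0.0, 255.4], [0.0, 400.0, 193.1], [0.0, 0.0, 1.0]] [[0.265, 0.771, -0.58, 1.227], [0.964, -0.221, 0.147, -0.102], [-0.015, -0.598, -0.802, 1.008], [0.0, 0.0, 0.0, 1.0]]
top [[481.2, 0.0, 266.8], [0.0, 481.2, 188.0], [0.0, 0.0, 1.0]] [[0.003, -0.993, 0.118, 0.425], [-1.0, -0.004, -0.007, 0.068], [0.008, -0.118, -0.993, 1.357], [0.0, 0.0, 0.0, 1.0]]
```

View pics/scene0.png

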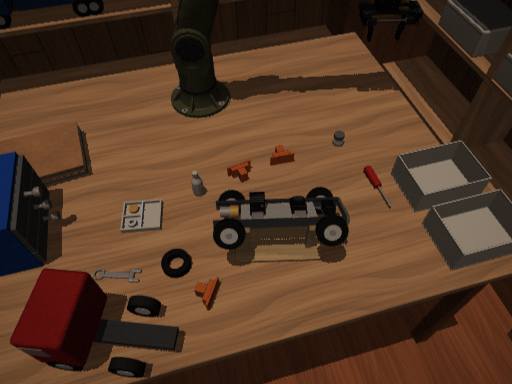

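View pics/top0.png

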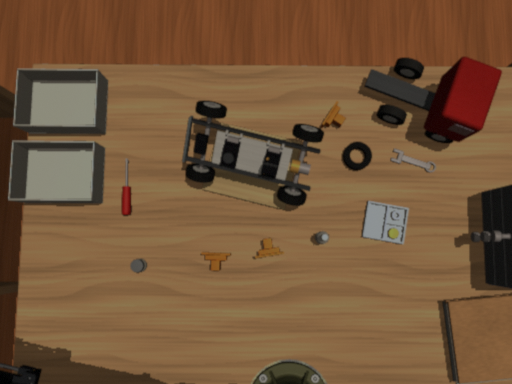

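```bash
cat > h.py <<'E'
from bench import *
import cv2,numpy as np
def ray(n,u,v,c=None):
    c=c or get_calibration(n); T=np.array(c["world_from_camera"]); d=T[:3,:3]@np.linalg.inv(c["mtx"])@[u,v,1]; return T[:3,3],d
def onplane(n,u,v,z,c=None):
    o,d=ray(n,u,v,c); return o+d*(z-o[2])/d[2]
def tri(a,b):
    A=np.zeros((3,3));B=np.zeros(3)
    for o,d in (a,b):
        d=d/np.linalg.norm(d);P=np.eye(3)-np.outer(d,d);A+=P;B+=P@o
    p=np.linalg.solve(A,B); return p,[np.linalg.norm(np.cross(p-o,d/np.linalg.norm(d))) for o,d in (a,b)]
def proj(n,p,c=None):
    c=c or get_calibration(n); T=np.linalg.inv(c["world_from_camera"]); q=c["mtx"]@(T[:3,:3]@p+T[:3,3]); return q[:2]/q[2]
E
python3 - <<'E'
import cv2,numpy as np
s=cv2.imread("pics/scene0.png")[170:280,200:360]; t=cv2.imread("pics/top0.png")[90:220,175:335]
f=lambda a:cv2.resize(a,(800,300*a.shape[0]//110 if 0 else 800*a.shape[0]//a.shape[1]),interpolation=cv2.INTER_CUBIC)
g=lambda a:np.clip(255*(a/255.)**0.6,0,255).astype(np.uint8)
cv2.imwrite("pics/s1.png",g(f(s)));
t=cv2.resize(t,None,fx=4.6,fy=4.6,interpolation=cv2.INTER_CUBIC); cv2.imwrite("pics/t1.png",g(t))
E
```

```text
(no output)
```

View pics/s1.png

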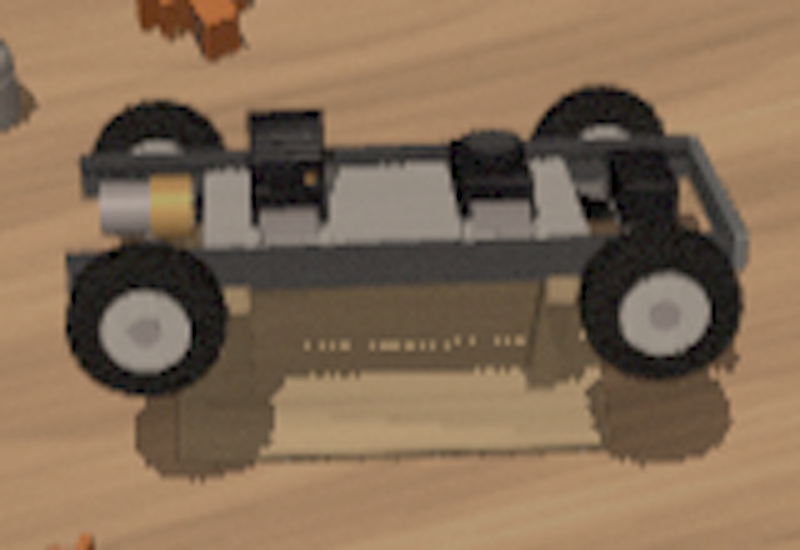

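View pics/t1.png

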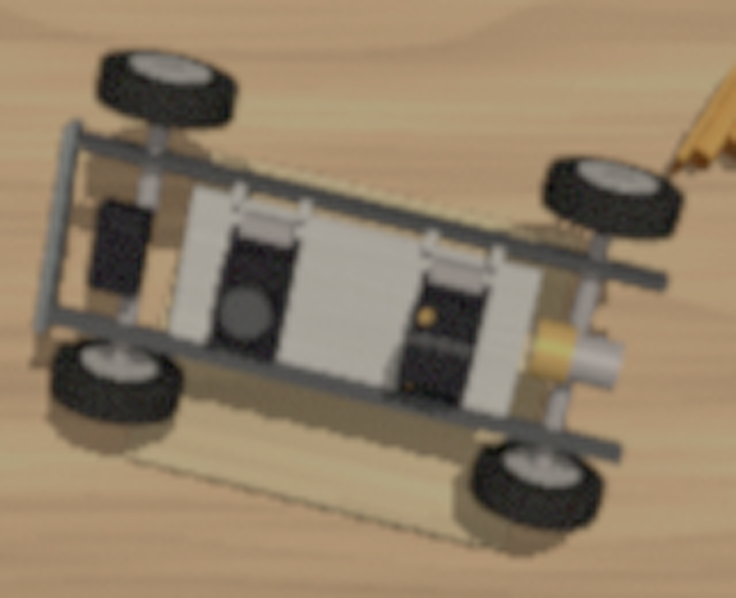

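The up-slope side (silver catches) faces world +x. The battery box with its ridge is at scene ≈(257,203) and top ≈(270,166). The sound box is at top ≈(228,157), and the tray at top ≈(386,222) with its long compartment on the left. Next I'll triangulate the frame corners, the LED and the tray.

```bash
python3 - <<'E'
from h import *
S=lambda p:ray("scene",200+p[0]/5,170+p[1]/5)
T=lambda p:ray("top",175+p[0]/4.6,90+p[1]/4.6)
for n,s,t in [("+x+y",(742,250),(75,125)),("-x+y",(690,140),(45,320)),("-x-y",(85,160),(615,452)),("+x-y",(70,258),(662,280)),("LED",(311,180),(427,316)),("wheel+x+y",(662,313),(170,68)),("wheel+x-y",(146,330),(614,175)),("speaker",(490,150),(245,313)),("ridge top +x edge mid",(285,135),(440,345))]:
    p,r=tri(S(s),T(t)); print(n,np.round(p*1000),np.round(np.array(r)*1000,1))
im=cv2.imread("pics/top0.png"); h=cv2.cvtColor(im,cv2.COLOR_BGR2HSV)
m=((h[...,1]<50)&(h[...,2]>90)).astype(np.uint8)*255; m[:,:345]=0;m[:,425:]=0;m[:185]=0;m[260:]=0
m=cv2.morphologyEx(m,cv2.MORPH_CLOSE,np.ones((5,5)))
c=max(cv2.findContours(m,0,2)[0],key=cv2.contourArea); r=cv2.minAreaRect(c); print(r)
b=cv2.boxPoints(r); w=np.array([onplane("top",*q,.016)[:2] for q in b]); print(np.round(w*1000),w.mean(0),[np.linalg.norm(w[i]-w[i-1]) for i in range(4)])
E
```

```text
+x+y [753. 257. 149.] [2.8 2.8]
-x+y [650. 278. 101.] [2.5 2.5]
-x-y [574. -49. 105.] [1.5 1.5]
+x-y [665. -72. 151.] [1.3 1.3]
LED [646.  59. 142.] [2.7 2.7]
wheel+x+y [782. 201. 159.] [1.3 1.3]
wheel+x-y [722. -45. 160.] [1.3 1.3]
speaker [648. 160. 134.] [1.4 1.4]
ridge top +x edge mid [627.  52. 160.] [1.9 1.9]
((385.3079833984375, 222.05599975585938), (42.12752151489258, 37.0292854309082), 10.304845809936523)
[[ 450. -205.]
 [ 552. -225.]
 [ 531. -341.]
 [ 430. -319.]] [ 0.49080651 -0.27252414] [np.float64(0.11653346061617886), np.float64(0.10373759607803608), np.float64(0.11759151060130796), np.float64(0.10364612329263734)]
```

Call:
send_rows([
  {"x": 30, "y": -36, "z": 4, "hand": 87},
  {"x": 30, "y": -36, "z": 4},
  {"x": 30, "y": -36, "z": 4},
  {"x": 30, "y": -36, "z": 4},
  {"x": 30, "y": -36, "z": 4},
  {"x": 30, "y": -36},
  {"x": 30, "y": -36},
  {"x": 30, "y": -36},
  {"x": 30, "y": -36},
  {"x": 30, "y": -36},
])

```text
schema error: expected keys hand, x, y, z, roll
```

Call:
send_rows([
  {"x": 30, "y": -36},
  {"x": 30, "y": -36},
  {"x": 30, "y": -36},
  {"x": 30, "y": -36},
  {"x": 30, "y": -36},
  {"x": 30, "y": -36},
  {},
])

```text
schema error: expected keys hand, x, y, z, roll
```

```bash
python3 - <<'E'
from h import *
s=get_state(); print(s["time"],np.round(s["position"],4),np.round(s["tool_rot"],3),np.round(s["ft_force"],2))
c=get_calibration("wrist"); im=get_image("wrist"); cv2.imwrite("pics/w1.png",cv2.resize(im,None,fx=1.5,fy=1.5)); cv2.imwrite("pics/w1raw.png",im)
print(np.round(c["mtx"],1).tolist(),np.round(c["world_from_camera"],3).tolist())
E
```

```text
0.1 [0.1448 0.6333 0.2913] [-3.520e-01 -3.122e+00  3.000e-03] [-0.11 -0.85  0.16]
[[265.7, 0.0, 252.8], [0.0, 265.7, 193.1], [0.0, 0.0, 1.0]] [[0.223, 0.938, 0.264, 0.072], [0.975, -0.214, -0.061, 0.65], [-0.001, 0.271, -0.963, 0.383], [0.0, 0.0, 0.0, 1.0]]
```

View pics/w1.png

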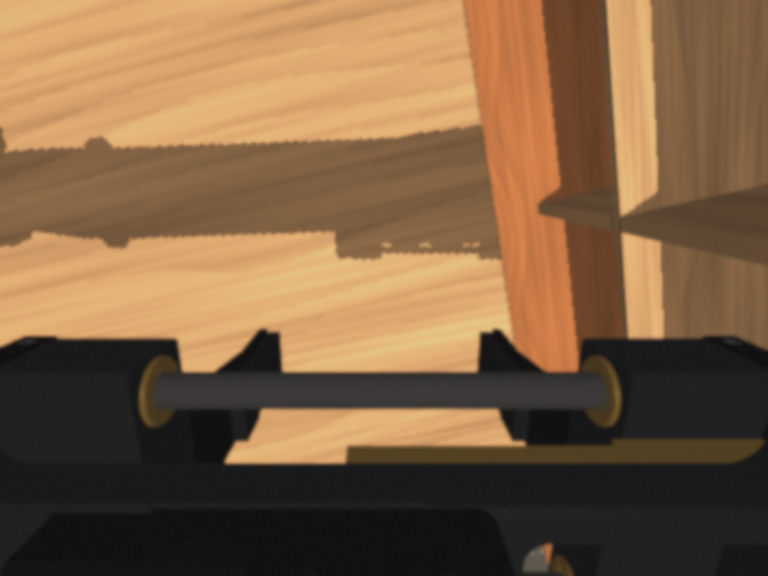

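Call:
send_rows([
  {"x": 33, "y": -36, "z": 4, "roll": 0, "hand": 87},
  {"x": 33, "y": -36, "z": 4, "roll": 0, "hand": 87},
  {"x": 33, "y": -36, "z": 4, "roll": 0, "hand": 87},
  {"x": 33, "y": -36, "z": 4, "roll": 0, "hand": 87},
  {"x": 33, "y": -36, "z": 4, "roll": 0, "hand": 87},
  {"x": 33, "y": -36, "z": 4, "roll": 0, "hand": 87},
  {"x": 33, "y": -36, "z": 4, "roll": 0, "hand": 87},
  {"x": 33, "y": -36, "z": 4, "roll": 0, "hand": 87},
  {"x": 33, "y": -36, "z": 4, "roll": 0, "hand": 87},
  {"x": 33, "y": -36, "z": 4, "roll": 0, "hand": 87},
])

```text
time: 1.15
position: [0.4758, 0.2719, 0.3324]
tool_rot: [0.352, 3.122, 0.0]
ft_force: [0.2, 0.5, 0.5]
grip_width: 1.0
grip_force: 0.0
```

Call:
send_rows([
  {"x": 33, "y": -36, "z": 0, "roll": 0, "hand": 87},
  {"x": 33, "y": -36, "z": 0, "roll": 0, "hand": 87},
  {"x": 33, "y": -36, "z": 0, "roll": 0, "hand": 87},
  {"x": 33, "y": -36, "z": 0, "roll": 0, "hand": 87},
  {"x": 33, "y": -36, "z": 0, "roll": 0, "hand": 87},
  {"x": 33, "y": -36, "z": 0, "roll": 0, "hand": 87},
  {"x": 0, "y": 0, "z": 0, "roll": 0, "hand": 87},
  {"x": 0, "y": 0, "z": 0, "roll": 0, "hand": 87},
])

```text
time: 1.95
position: [0.6732, 0.056, 0.3311]
tool_rot: [-0.357, -3.12, 0.002]
ft_force: [-0.6, 1.0, 0.8]
grip_width: 1.0
grip_force: 0.0
```

```bash
python3 - <<'E'
from h import *
s=get_state(); print(s["time"],np.round(s["position"],4),np.round(s["tool_rot"],3),np.round(s["ft_force"],2))
c=get_calibration("wrist"); im=get_image("wrist"); np.savez("w2.npz",mtx=c["mtx"],world_from_camera=c["world_from_camera"])
g=np.clip(255*(im/255.)**0.6,0,255).astype(np.uint8); cv2.imwrite("pics/w2.png",cv2.resize(g,None,fx=1.5,fy=1.5)); cv2.imwrite("pics/w2raw.png",im)
print(np.round(c["world_from_camera"],3).tolist())
E
```

```text
1.95 [0.6732 0.056  0.3311] [-3.57e-01 -3.12e+00  2.00e-03] [-0.65  1.03  0.78]
[[0.226, 0.938, 0.263, 0.6], [0.974, -0.217, -0.061, 0.073], [-0.0, 0.27, -0.963, 0.423], [0.0, 0.0, 0.0, 1.0]]
```

View pics/w2.png

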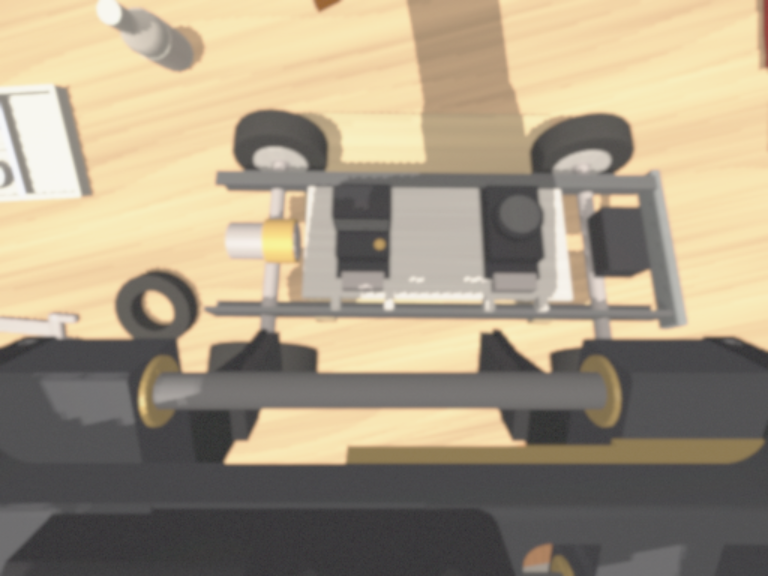

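```bash
python3 - <<'E'
from h import *
c=dict(np.load("w2.npz")); g=cv2.cvtColor(cv2.imread("pics/w2raw.png"),cv2.COLOR_BGR2GRAY).astype(int)
print("col",[(r,g[r,230:238].mean().round()) for r in range(112,200,2)])
for r in (130,145,165): print("row",r,g[r,210:275].tolist())
a=np.radians(-13.05); ex=np.array([np.cos(a),np.sin(a)]); ey=np.array([-np.sin(a),np.cos(a)])
def sh(n,u,v,z):
    p=onplane(0,u,v,z,c)*1000; print(n,np.round(p), "along x,y:",np.round([p[:2]@ex,p[:2]@ey]))
sh("speaker",345.3,143.3,.141); sh("batt",241.7,143,.150); sh("railLow L",146,119,.09);sh("railLow R",438,121,.09)
sh("railUp L",140,206,.155);sh("railUp R",440,210,.155)
E
```

```text
col [(112, np.float64(128.0)), (114, np.float64(113.0)), (116, np.float64(92.0)), (118, np.float64(79.0)), (120, np.float64(62.0)), (122, np.float64(46.0)), (124, np.float64(40.0)), (126, np.float64(43.0)), (128, np.float64(43.0)), (130, np.float64(42.0)), (132, np.float64(37.0)), (134, np.float64(33.0)), (136, np.float64(34.0)), (138, np.float64(33.0)), (140, np.float64(31.0)), (142, np.float64(31.0)), (144, np.float64(30.0)), (146, np.float64(44.0)), (148, np.float64(52.0)), (150, np.float64(55.0)), (152, np.float64(52.0)), (154, np.float64(32.0)), (156, np.float64(30.0)), (158, np.float64(31.0)), (160, np.float64(32.0)), (162, np.float64(32.0)), (164, np.float64(31.0)), (166, np.float64(31.0)), (168, np.float64(31.0)), (170, np.float64(30.0)), (172, np.float64(26.0)), (174, np.float64(28.0)), (176, np.float64(32.0)), (178, np.float64(32.0)), (180, np.float64(60.0)), (182, np.float64(114.0)), (184, np.float64(124.0)), (186, np.float64(124.0)), (188, np.float64(124.0)), (190, np.float64(122.0)), (192, np.float64(102.0)), (194, np.float64(128.0)), (196, np.float64(152.0)), (198, np.f
[... 495 characters left out ...]
 32, 31, 32, 31, 31, 32, 31, 32, 42, 74, 111, 136, 147, 150, 149, 150, 148, 149, 150, 149, 149, 149, 150, 149]
row 165 [152, 152, 150, 151, 151, 152, 151, 151, 151, 151, 151, 146, 130, 99, 64, 40, 32, 32, 32, 31, 31, 32, 32, 31, 31, 31, 30, 31, 32, 32, 31, 31, 31, 30, 33, 31, 31, 32, 38, 53, 74, 91, 100, 102, 94, 78, 57, 42, 40, 65, 104, 133, 147, 151, 152, 152, 152, 151, 152, 151, 152, 152, 151, 151, 152]
speaker [646. 162. 141.] along x,y: [593. 304.]
batt [621.  57. 150.] along x,y: [592. 196.]
railLow L [572. -52.  90.] along x,y: [569.  78.]
railLow R [654. 291.  90.] along x,y: [571. 431.]
railUp L [660. -64. 155.] along x,y: [658.  87.]
railUp R [737. 247. 155.] along x,y: [662. 407.]
```

```bash
python3 - <<'E'
from h import *
c=dict(np.load("w2.npz"))
a=np.radians(-13.4); ex=np.array([np.cos(a),np.sin(a)]); ey=np.array([-np.sin(a),np.cos(a)])
p0=onplane(0,345.3,143.3,.141,c)[:2]*1000; print(p0@ex-593,)
# sound origin from speaker
so=p0+15*ex; bo=so-110*ey; print("battery origin",bo)
for x,z in [(-39.5,6),(-12,48),(12,48),(12,20),(20,20),(29,20),(37,6),(37,11.5),(39,11.5)]:
    h=x*np.cos(np.pi/6)-z*.5; v=115+x*.5+z*.866
    q=np.r_[bo+h*ex,v]/1000; print((x,z),np.round(q*1000),np.round(proj(0,q,c),1),np.round(proj("top",q)*1,1))
g=bo-17*ex; print("grasp",g, "shift from TCP",g-1000*np.array(get_state()["position"][:2]))
E
```

```text
-1.7961406247363811
battery origin [635.44990735  51.54947305]
(-39.5, 6) [599.  60. 100.] [241.7 120.4] [266.3 178.8]
(-12, 48) [602.  60. 151.] [239.7 123.7] [266.7 175. ]
(12, 48) [622.  55. 163.] [239.2 146. ] [268.7 166.3]
(12, 20) [636.  51. 138.] [240.4 157. ] [269.9 162.6]
(20, 20) [643.  50. 142.] [240.3 164. ] [270.5 159.8]
(29, 20) [650.  48. 147.] [240.2 172.1] [271.3 156.5]
(37, 6) [664.  45. 139.] [240.6 183.1] [272.5 151.9]
(37, 11.5) [661.  45. 143.] [240.4 181.7] [272.3 152.6]
(39, 11.5) [663.  45. 144.] [240.3 183.4] [272.4 151.9]
grasp [618.91271742  55.48918741] shift from TCP [-53.74574399  -2.57635439]
```

The wrist picture shows the ridge top at rows 124–146, the LED at (253,163) and the catch at row 181. All match the predictions, so the battery origin is ≈(635,52,115). I'll grip across chassis y, since the ridge side faces are vertical and the tool stays vertical, and let the box pivot in the pads.

Call:
send_rows([
  {"x": -27, "y": -1.5, "z": 0, "roll": -0.4, "hand": 56},
  {"x": -27, "y": -1.5, "z": 0, "roll": 0, "hand": 56},
  {"x": 0, "y": 0, "z": -25, "roll": 0, "hand": 56},
  {"x": 0, "y": 0, "z": -25, "roll": 0, "hand": 56},
  {"x": 0, "y": 0, "z": -20, "roll": 0, "hand": 56},
  {"x": 0, "y": 0, "z": -10, "roll": 0, "hand": 56},
  {"x": 0, "y": 0, "z": 0, "roll": 0, "hand": 56},
  {"x": 0, "y": 0, "z": 0, "roll": 0, "hand": 56},
])

```text
time: 2.8
position: [0.6191, 0.0556, 0.2533]
tool_rot: [0.361, 3.12, 0.001]
ft_force: [0.4, -0.3, 1.1]
grip_width: 0.646
grip_force: 0.0
```

```bash
python3 - <<'E'
from h import *
s=get_state(); print(s["time"],np.round(s["position"],4),np.round(s["ft_force"],2),s["grip_width"])
c=get_calibration("wrist"); im=get_image("wrist"); np.savez("w3.npz",mtx=c["mtx"],world_from_camera=c["world_from_camera"])
g=np.clip(255*(im/255.)**0.5,0,255).astype(np.uint8); cv2.imwrite("pics/w3.png",cv2.resize(g,None,fx=1.5,fy=1.5)); cv2.imwrite("pics/w3raw.png",im)
E
```

```text
2.8 [0.6191 0.0556 0.2533] [ 0.41 -0.31  1.06] 0.6455067819502988
```

View pics/w3.png

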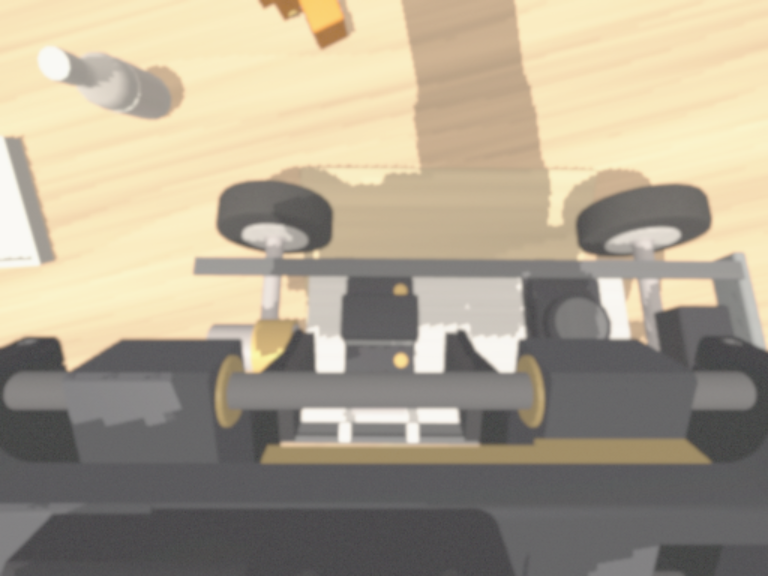

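Call:
send_rows([
  {"x": 0, "y": 0, "z": 0, "roll": 0, "hand": 50},
  {"x": 0, "y": 0, "z": -10, "roll": 0, "hand": 50},
  {"x": 0, "y": 0, "z": -12, "roll": 0, "hand": 50},
  {"x": 0, "y": 0, "z": -12, "roll": 0, "hand": 50},
  {"x": 0, "y": 0, "z": -10, "roll": 0, "hand": 50},
  {"x": 0, "y": 0, "z": -7, "roll": 0, "hand": 50},
  {"x": 0, "y": 0, "z": -7, "roll": 0, "hand": 50},
  {"x": 0, "y": 0, "z": 0, "roll": 0, "hand": 50},
])

```text
time: 3.65
position: [0.6184, 0.0546, 0.193]
tool_rot: [-0.363, -3.119, 0.001]
ft_force: [-0.3, 0.3, 0.1]
grip_width: 0.574
grip_force: 0.0
```

Call:
send_rows([
  {"x": 0, "y": 0, "z": 0, "roll": 0, "hand": 36},
  {"x": 0, "y": 0, "z": 0, "roll": 0, "hand": 36},
  {"x": 0, "y": 0, "z": 0, "roll": 0, "hand": 36},
  {"x": 0, "y": 0, "z": 0, "roll": 0, "hand": 36},
  {"x": 0, "y": 0, "z": 0, "roll": 0, "hand": 36},
], force=25)

```text
time: 4.15
position: [0.6193, 0.0549, 0.1949]
tool_rot: [0.363, 3.119, 0.001]
ft_force: [0.8, 0.3, 2.2]
grip_width: 0.457
grip_force: 25.0
```

Call:
send_rows([
  {"x": 1.7, "y": -0.4, "z": 1, "roll": 0, "hand": 36},
  {"x": 1.7, "y": -0.4, "z": 1, "roll": 0, "hand": 36},
  {"x": 1.7, "y": -0.4, "z": 1, "roll": 0, "hand": 36},
  {"x": 0, "y": 0, "z": 0, "roll": 0, "hand": 36},
  {"x": 0, "y": 0, "z": 0, "roll": 0, "hand": 36},
])

```text
time: 4.65
position: [0.6216, 0.0542, 0.1962]
tool_rot: [-0.361, -3.114, -0.0]
ft_force: [-8.2, 2.4, 0.9]
grip_width: 0.458
grip_force: 25.0
```

Call:
send_rows([
  {"x": 1.7, "y": -0.4, "z": 1, "roll": 0, "hand": 36},
  {"x": 1.7, "y": -0.4, "z": 1, "roll": 0, "hand": 36},
  {"x": 1.7, "y": -0.4, "z": 1, "roll": 0, "hand": 36},
  {"x": 0, "y": 0, "z": 0, "roll": 0, "hand": 36},
  {"x": 0, "y": 0, "z": 0, "roll": 0, "hand": 36},
])

```text
time: 5.15
position: [0.6254, 0.0533, 0.1984]
tool_rot: [-0.361, -3.11, 0.0]
ft_force: [-10.6, 2.8, 1.5]
grip_width: 0.456
grip_force: 25.0
```

Call:
send_rows([
  {"x": 1.7, "y": -0.4, "z": 1, "roll": 0, "hand": 36},
  {"x": 1.7, "y": -0.4, "z": 1, "roll": 0, "hand": 36},
  {"x": 0, "y": 0, "z": 0, "roll": 0, "hand": 36},
  {"x": 0, "y": 0, "z": 0, "roll": 0, "hand": 36},
])

```text
time: 5.55
position: [0.6281, 0.0527, 0.2001]
tool_rot: [-0.36, -3.108, 0.0]
ft_force: [-12.4, 3.0, 0.8]
grip_width: 0.453
grip_force: 25.0
```

Call:
send_rows([
  {"x": 1.7, "y": -0.4, "z": 1, "roll": 0, "hand": 36},
  {"x": 1.7, "y": -0.4, "z": 1, "roll": 0, "hand": 36},
  {"x": 0, "y": 0, "z": 0, "roll": 0, "hand": 36},
  {"x": 0, "y": 0, "z": 0, "roll": 0, "hand": 36},
])

```text
time: 5.95
position: [0.6308, 0.052, 0.2017]
tool_rot: [-0.36, -3.106, 0.0]
ft_force: [-14.1, 3.3, 2.3]
grip_width: 0.457
grip_force: 25.0
```

Call:
send_rows([
  {"x": 1.7, "y": -0.4, "z": 1, "roll": 0, "hand": 36},
  {"x": 0, "y": 0, "z": 0, "roll": 0, "hand": 36},
  {"x": 0, "y": 0, "z": 0, "roll": 0, "hand": 36},
])

```text
time: 6.25
position: [0.6315, 0.0519, 0.2021]
tool_rot: [-0.359, -3.103, 0.0]
ft_force: [-17.0, 3.0, 1.0]
grip_width: 0.458
grip_force: 25.0
```

```bash
python3 - <<'E'
from h import *
s=get_state(); print(s["time"],np.round(s["position"],4),np.round(s["ft_force"],2),s["grip_width"])
a=get_image("scene")[165:285,195:365]; w=get_image("wrist"); cv2.imwrite("pics/w4raw.png",w)
g=lambda im:np.clip(255*(im/255.)**0.5,0,255).astype(np.uint8)
a=cv2.resize(a,None,fx=4,fy=4,interpolation=cv2.INTER_CUBIC); b=cv2.resize(w[160:305,180:350],None,fx=4,fy=4,interpolation=cv2.INTER_CUBIC)[:,:680]
o=np.vstack([a[:,:680],b])[:]; o=cv2.resize(o,None,fx=600/o.shape[0],fy=600/o.shape[0],interpolation=cv2.INTER_AREA); cv2.imwrite("pics/c4.png",g(o)); print(o.shape)
E
```

```text
6.25 [0.6315 0.0519 0.2021] [-17.02   2.98   1.04] 0.4575627731813603
(600, 385, 3)
```

View pics/c4.png

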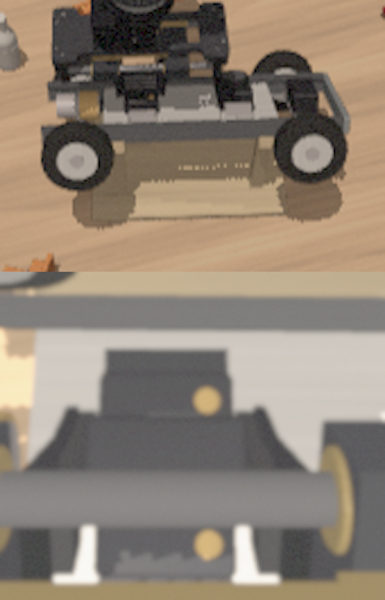

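The force jumped with little travel, so the box is at the stop, and the lower lip now shows clear of the rail. Next I'll tip the lower end up about 12° around the catch lip.

Call:
send_rows([
  {"x": 0.5, "y": -0.1, "z": 1.5, "roll": 0, "hand": 36},
  {"x": 0.5, "y": -0.1, "z": 1.5, "roll": 0, "hand": 36},
  {"x": 0.5, "y": -0.1, "z": 1.5, "roll": 0, "hand": 36},
  {"x": 0, "y": 0, "z": 0, "roll": 0, "hand": 36},
  {"x": 0, "y": 0, "z": 0, "roll": 0, "hand": 36},
])

```text
time: 6.85
position: [0.6325, 0.0515, 0.2049]
tool_rot: [-0.359, -3.102, 0.002]
ft_force: [-13.4, 2.1, -4.5]
grip_width: 0.458
grip_force: 25.0
```

Call:
send_rows([
  {"x": 0.5, "y": -0.1, "z": 1.5, "roll": 0, "hand": 36},
  {"x": 0.5, "y": -0.1, "z": 1.5, "roll": 0, "hand": 36},
  {"x": 0.5, "y": -0.1, "z": 1.5, "roll": 0, "hand": 36},
  {"x": 0, "y": 0, "z": 0, "roll": 0, "hand": 36},
  {"x": 0, "y": 0, "z": 0, "roll": 0, "hand": 36},
])

```text
time: 7.35
position: [0.6345, 0.051, 0.2098]
tool_rot: [-0.36, -3.103, 0.002]
ft_force: [-12.5, 2.3, -5.0]
grip_width: 0.459
grip_force: 25.0
```

Call:
send_rows([
  {"x": 0.3, "y": -0.1, "z": 1.5, "roll": 0, "hand": 36},
  {"x": 0.2, "y": 0, "z": 1, "roll": 0, "hand": 36},
  {"x": 0, "y": 0, "z": 0, "roll": 0, "hand": 36},
  {"x": 0, "y": 0, "z": 0, "roll": 0, "hand": 36},
])

```text
time: 7.75
position: [0.6358, 0.0507, 0.2127]
tool_rot: [-0.36, -3.105, 0.002]
ft_force: [-11.6, 2.1, -4.3]
grip_width: 0.456
grip_force: 25.0
```

```bash
python3 - <<'E'
from h import *
s=get_state(); print(s["time"],np.round(s["position"],4),np.round(s["ft_force"],2),np.round(s["torque"],2))
w=get_image("wrist"); cv2.imwrite("pics/w5raw.png",w)
# lower-lip end row and LED rows before/after
for f in ("w4raw","w5raw"):
    im=cv2.imread(f"pics/{f}.png"); h=cv2.cvtColor(im,cv2.COLOR_BGR2HSV)
    m=((h[...,0]>10)&(h[...,0]<30)&(h[...,1]>100)&(h[...,2]>60)).astype(np.uint8); m[:,:230]=0;m[:,300:]=0;m[:185]=0;m[300:]=0
    n,_,st,ce=cv2.connectedComponentsWithStats(m); print(f,[(st[i,4],ce[i].round(1)) for i in range(1,n) if st[i,4]>8])
    g=cv2.cvtColor(im,cv2.COLOR_BGR2GRAY); print(g[180:236,245].tolist())
E
```

```text
7.75 [0.6358 0.0507 0.2127] [-11.62   2.13  -4.29] [ 0.61  2.6  -0.04]
w4raw [(np.int32(137), array([271. , 216.5])), (np.int32(150), array([271.9, 280. ])), (np.int32(176), array([259.4, 298.1]))]
[63, 63, 63, 63, 68, 90, 122, 147, 156, 157, 158, 159, 153, 128, 85, 47, 35, 34, 36, 34, 33, 34, 34, 34, 32, 32, 33, 33, 34, 34, 34, 35, 34, 35, 35, 35, 36, 33, 36, 35, 36, 36, 38, 36, 34, 33, 33, 33, 34, 37, 35, 35, 35, 36, 36, 36]
w5raw [(np.int32(139), array([271.2, 208.3])), (np.int32(58), array([271.4, 274.2])), (np.int32(98), array([268.8, 298.7]))]
[110, 73, 48, 42, 42, 42, 42, 42, 42, 41, 41, 42, 41, 40, 37, 33, 33, 37, 40, 42, 41, 41, 41, 41, 42, 40, 41, 41, 41, 41, 41, 41, 40, 39, 41, 42, 40, 40, 40, 42, 51, 67, 77, 72, 56, 41, 34, 35, 39, 41, 41, 41, 41, 41, 40, 40]
```

Call:
send_rows([
  {"x": -2.5, "y": 0.6, "z": -1.5, "roll": 0, "hand": 36},
  {"x": -2.5, "y": 0.6, "z": -1.5, "roll": 0, "hand": 36},
  {"x": -2.5, "y": 0.6, "z": -1.5, "roll": 0, "hand": 36},
  {"x": 0, "y": 0, "z": 0, "roll": 0, "hand": 36},
  {"x": 0, "y": 0, "z": 0, "roll": 0, "hand": 36},
])

```text
time: 8.3
position: [0.6309, 0.0518, 0.2098]
tool_rot: [-0.362, -3.113, 0.001]
ft_force: [-4.8, 1.4, -4.4]
grip_width: 0.452
grip_force: 25.0
```

Call:
send_rows([
  {"x": -2.5, "y": 0.6, "z": -1.4, "roll": 0, "hand": 36},
  {"x": -2.5, "y": 0.6, "z": -1.4, "roll": 0, "hand": 36},
  {"x": -2.5, "y": 0.6, "z": -1.4, "roll": 0, "hand": 36},
  {"x": 0, "y": 0, "z": 0, "roll": 0, "hand": 36},
  {"x": 0, "y": 0, "z": 0, "roll": 0, "hand": 36},
])

```text
time: 8.8
position: [0.6261, 0.0529, 0.208]
tool_rot: [0.364, 3.12, -0.0]
ft_force: [-2.0, 1.1, -6.8]
grip_width: 0.461
grip_force: 25.0
```

Call:
send_rows([
  {"x": -2.5, "y": 0.6, "z": -1.5, "roll": 0, "hand": 36},
  {"x": -2.5, "y": 0.6, "z": -1.5, "roll": 0, "hand": 36},
  {"x": 0, "y": 0, "z": 0, "roll": 0, "hand": 36},
  {"x": 0, "y": 0, "z": 0, "roll": 0, "hand": 36},
])

```text
time: 9.2
position: [0.622, 0.0541, 0.206]
tool_rot: [0.363, 3.118, 0.001]
ft_force: [0.8, -0.6, -2.2]
grip_width: 0.456
grip_force: 25.0
```

Call:
send_rows([
  {"x": -1.5, "y": 0.4, "z": 0, "roll": 0, "hand": 36},
  {"x": -0.5, "y": 0.1, "z": 2, "roll": 0, "hand": 36},
  {"x": -0.5, "y": 0.1, "z": 2, "roll": 0, "hand": 36},
  {"x": 0, "y": 0, "z": 0, "roll": 0, "hand": 36},
  {"x": 0, "y": 0, "z": 0, "roll": 0, "hand": 36},
])

```text
time: 9.7
position: [0.6187, 0.055, 0.2093]
tool_rot: [0.363, 3.12, 0.0]
ft_force: [-0.2, 0.7, -2.0]
grip_width: 0.46
grip_force: 25.0
```

Call:
send_rows([
  {"x": 0, "y": 0, "z": 10, "roll": 0, "hand": 36},
  {"x": 0, "y": 0, "z": 20, "roll": 0, "hand": 36},
  {"x": 0, "y": 0, "z": 25, "roll": 0, "hand": 36},
  {"x": 0, "y": 0, "z": 25, "roll": 0, "hand": 36},
  {"x": 0, "y": 0, "z": 20, "roll": 0, "hand": 36},
  {"x": -2, "y": -10, "z": 10, "roll": 0, "hand": 36},
  {"x": -5, "y": -25, "z": 0, "roll": 0, "hand": 36},
  {"x": -7, "y": -30, "z": 0, "roll": 0, "hand": 36},
  {"x": -7, "y": -35, "z": 0, "roll": 0, "hand": 36},
  {"x": -7, "y": -35, "z": 0, "roll": 0, "hand": 36},
], force=30)

```text
time: 10.7
position: [0.5897, -0.082, 0.3189]
tool_rot: [-0.363, -3.12, 0.0]
ft_force: [0.3, -0.5, -1.6]
grip_width: 0.459
grip_force: 30.0
```

Call:
send_rows([
  {"x": -7, "y": -35, "z": 0, "roll": 2.2, "hand": 36},
  {"x": -7, "y": -35, "z": 0, "roll": 0, "hand": 36},
  {"x": -7, "y": -35, "z": 0, "roll": 0, "hand": 36},
  {"x": -7, "y": -30, "z": 0, "roll": 0, "hand": 36},
  {"x": -4, "y": -25, "z": 0, "roll": 0, "hand": 36},
  {"x": 0, "y": -10, "z": 0, "roll": 0, "hand": 36},
  {"x": 0, "y": 0, "z": 0, "roll": 0, "hand": 36},
  {"x": 0, "y": 0, "z": 0, "roll": 0, "hand": 36},
])

```text
time: 11.5
position: [0.5591, -0.2486, 0.3188]
tool_rot: [-0.301, -3.127, -0.002]
ft_force: [0.6, 0.8, -1.9]
grip_width: 0.458
grip_force: 30.0
```

```bash
python3 - <<'E'
from h import *
s=get_state(); print(s["time"],np.round(s["position"],4),np.round(s["tool_rot"],3),np.round(s["ft_force"],2))
c=get_calibration("wrist"); im=get_image("wrist"); np.savez("w6.npz",mtx=c["mtx"],world_from_camera=c["world_from_camera"]); cv2.imwrite("pics/w6raw.png",im)
g=np.clip(255*(im/255.)**0.6,0,255).astype(np.uint8); cv2.imwrite("pics/w6.png",cv2.resize(g,None,fx=1.5,fy=1.5))
E
```

```text
11.5 [ 0.5591 -0.2486  0.3188] [-3.010e-01 -3.127e+00 -2.000e-03] [ 0.61  0.85 -1.9 ]
```

View pics/w6.png

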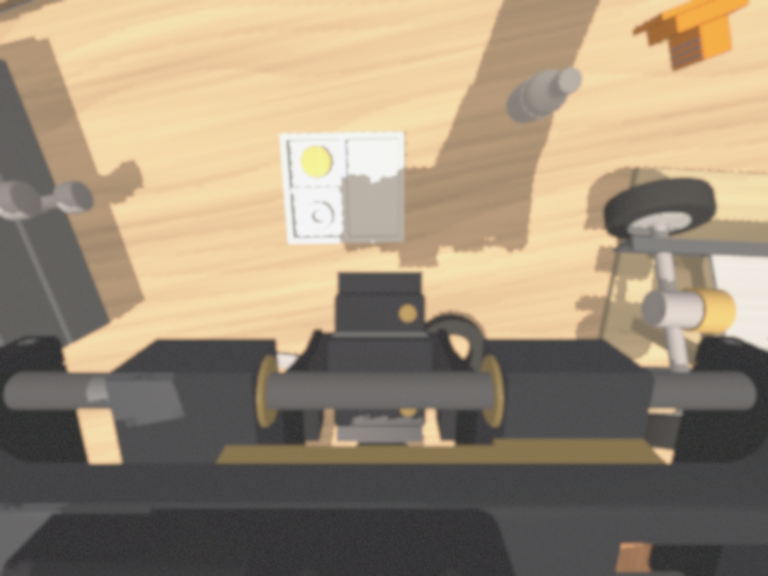

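```bash
python3 - <<'E'
from h import *
c=dict(np.load("w6.npz")); im=cv2.imread("pics/w6raw.png"); h=cv2.cvtColor(im,cv2.COLOR_BGR2HSV); g=cv2.cvtColor(im,cv2.COLOR_BGR2GRAY)
P=[np.array(onplane(0,u/1.5,v/1.5,.016,c))[:2]*1000 for u,v in [(281,134),(404,132),(404,241),(290,243)]]
print(np.round(P),[round(np.linalg.norm(P[i]-P[i-1])) for i in range(4)],np.mean(P,0))
d=(P[2]-P[1])+(P[3]-P[0]); e=(P[1]-P[0])+(P[2]-P[3]); print("yaw x",np.degrees(np.arctan2(d[1],d[0])),"yaw y",np.degrees(np.arctan2(-e[0],e[1])))
# slot from +y rim edge
a=np.radians(-11); ex=np.array([np.cos(a),np.sin(a)]); ey=np.array([-np.sin(a),np.cos(a)])
m=np.mean(P,0); print("slot",m+27.5*ey, "from +y edge",(P[1]+P[2])/2-30*ey)
print(g[110:130:4,180:285].tolist()[2]); 
E
```

```text
[[ 430. -315.]
 [ 450. -203.]
 [ 550. -221.]
 [ 530. -332.]] [102, 114, 101, 113] [ 490.15423863 -267.72463536]
yaw x -9.902285445725427 yaw y -10.065073917602657
slot [ 495.40148601 -240.72988782] from +y edge [ 494.36250304 -241.21496969]
[202, 202, 201, 202, 201, 202, 202, 208, 222, 234, 238, 231, 195, 146, 157, 204, 231, 238, 240, 240, 240, 240, 240, 240, 238, 237, 234, 231, 229, 226, 223, 221, 222, 224, 226, 229, 233, 237, 239, 240, 240, 240, 240, 240, 240, 239, 232, 214, 188, 171, 154, 142, 141, 143, 144, 144, 145, 146, 147, 147, 145, 144, 145, 147, 154, 169, 197, 226, 237, 239, 239, 237, 230, 215, 190, 170, 170, 174, 175, 175, 171, 160, 152, 147, 141, 136, 136, 140, 137, 126, 115, 110, 109, 110, 109, 108, 109, 108, 107, 107, 106, 107, 105, 105, 104]
```

Call:
send_rows([
  {"x": -16, "y": 2, "z": -10, "roll": 0.8, "hand": 36},
  {"x": -20, "y": 2, "z": -20, "roll": 0, "hand": 36},
  {"x": -20, "y": 2, "z": -25, "roll": 0, "hand": 36},
  {"x": -10, "y": 1, "z": -30, "roll": 0, "hand": 36},
  {"x": 0, "y": 0, "z": -30, "roll": 0, "hand": 36},
  {"x": 0, "y": 0, "z": -30, "roll": 0, "hand": 36},
  {"x": 0, "y": 0, "z": -25, "roll": 0, "hand": 36},
  {"x": 0, "y": 0, "z": -15, "roll": 0, "hand": 36},
  {"x": 0, "y": 0, "z": 0, "roll": 0, "hand": 36},
  {"x": 0, "y": 0, "z": 0, "roll": 0, "hand": 36},
])

```text
time: 12.55
position: [0.4934, -0.2427, 0.1348]
tool_rot: [0.28, 3.128, -0.0]
ft_force: [0.5, -0.7, -1.0]
grip_width: 0.458
grip_force: 30.0
```

```bash
python3 - <<'E'
from h import *
s=get_state(); print(s["time"],np.round(s["position"],4),np.round(s["tool_rot"],3),np.round(s["ft_force"],2))
c=get_calibration("wrist"); im=get_image("wrist"); np.savez("w7.npz",mtx=c["mtx"],world_from_camera=c["world_from_camera"]); cv2.imwrite("pics/w7raw.png",im)
t=get_image("top")[170:280,330:440]; t=cv2.resize(t,(384,384),interpolation=cv2.INTER_CUBIC)
o=np.hstack([im[:,100:],t]); g=np.clip(255*(o/255.)**0.6,0,255).astype(np.uint8); cv2.imwrite("pics/w7.png",g); print(g.shape)
E
```

```text
12.55 [ 0.4934 -0.2427  0.1348] [ 0.28   3.128 -0.   ] [ 0.54 -0.73 -1.04]
(384, 796, 3)
```

View pics/w7.png

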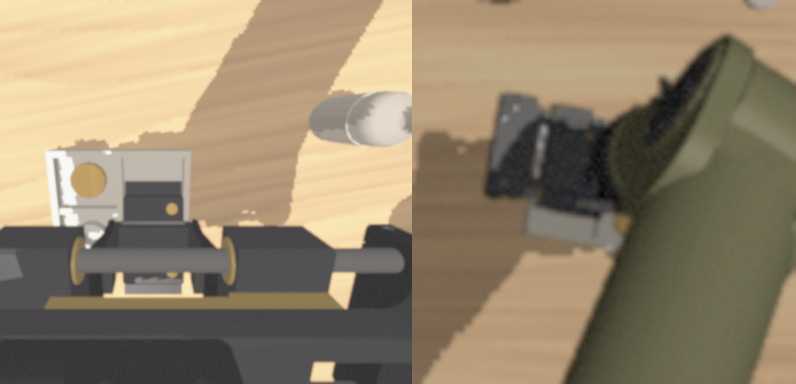

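```bash
python3 - <<'E'
from h import *
c=dict(np.load("w7.npz")); g=cv2.cvtColor(cv2.imread("pics/w7raw.png"),cv2.COLOR_BGR2GRAY)
for r in (160,170): print(r,g[r,140:300:1].tolist())
print("col",g[140:190,260].tolist())
s=get_state(); t=np.array(s["position"][:2])*1000; a=np.radians(-10.2); ex=np.array([np.cos(a),np.sin(a)]); ey=np.array([-np.sin(a),np.cos(a)])
for n,u,v in [("outer R",290,165),("outer L",148,165),("outer top",250,151),("TL",146,151),("TR",290,151)]:
    p=onplane(0,u,v,.016,c)[:2]*1000; print(n,np.round(p),"rel tool x,y",np.round([(p-t)@ex,(p-t)@ey],1))
E
```

```text
160 [208, 208, 207, 208, 211, 221, 236, 242, 244, 244, 243, 239, 217, 155, 108, 94, 101, 125, 166, 216, 238, 243, 244, 244, 244, 244, 244, 244, 244, 243, 241, 230, 197, 163, 152, 151, 151, 151, 151, 150, 151, 151, 151, 150, 149, 150, 148, 147, 146, 147, 148, 149, 149, 151, 151, 151, 151, 151, 152, 151, 151, 150, 151, 151, 151, 151, 151, 151, 152, 150, 151, 151, 152, 151, 152, 152, 151, 152, 152, 150, 145, 130, 121, 134, 147, 151, 151, 151, 151, 152, 151, 152, 152, 151, 152, 152, 152, 151, 151, 151, 152, 151, 151, 151, 151, 152, 152, 153, 152, 152, 151, 151, 151, 151, 152, 152, 151, 152, 152, 152, 151, 151, 151, 152, 152, 152, 151, 151, 152, 152, 151, 152, 152, 152, 151, 152, 152, 151, 152, 152, 151, 146, 133, 122, 130, 145, 150, 152, 151, 148, 139, 130, 125, 123, 122, 122, 121, 121, 122, 122]
170 [207, 207, 207, 207, 206, 208, 218, 234, 241, 244, 244, 243, 240, 218, 158, 109, 94, 100, 122, 159, 199, 226, 239, 243, 244, 244, 244, 244, 244, 244, 243, 237, 217, 173, 140, 125, 123, 123, 124, 123, 124, 125, 124, 124, 122, 122, 122, 123, 123, 125, 126, 128, 129, 129, 128, 127, 127, 125, 12
[... 288 characters left out ...]
1, 151, 152, 152, 151, 151, 151, 151, 151, 151, 151, 151, 151, 151, 151, 152, 151, 152, 151, 150, 152, 151, 151, 150, 150, 143, 127, 121, 135, 147, 151, 151, 150, 145, 131, 119, 115, 114, 113, 114, 113, 114, 113, 114]
col [131, 131, 130, 130, 130, 129, 127, 124, 120, 117, 125, 139, 148, 151, 151, 152, 151, 151, 152, 151, 151, 151, 151, 151, 151, 152, 151, 151, 151, 151, 151, 152, 151, 151, 151, 151, 150, 151, 150, 144, 122, 85, 52, 39, 38, 40, 39, 38, 40, 40]
outer R [ 460. -206.] rel tool x,y [-39.3  30.8]
outer L [ 440. -318.] rel tool x,y [-39.4 -82.7]
outer top [ 444. -235.] rel tool x,y [-50.5  -1.1]
TL [ 429. -316.] rel tool x,y [-50.5 -83.1]
TR [ 449. -204.] rel tool x,y [-50.5  30.4]
```

The box is centred over the long compartment to about 1 mm (slot walls at columns 222–283, box at 224–283), and its lower end is tilted down about 18°. I'll lower it with a lighter grip so it can pivot flat.

Call:
send_rows([
  {"x": -1.9, "y": 1, "z": -8, "roll": 0, "hand": 36},
  {"x": 0, "y": 0, "z": -10, "roll": 0, "hand": 36},
  {"x": 0, "y": 0, "z": -8, "roll": 0, "hand": 36},
  {"x": 0, "y": 0, "z": -4, "roll": 0, "hand": 36},
  {"x": 0, "y": 0, "z": -2, "roll": 0, "hand": 36},
  {"x": 0, "y": 0, "z": 0, "roll": 0, "hand": 36},
  {"x": 0, "y": 0, "z": 0, "roll": 0, "hand": 36},
], force=12)

```text
time: 13.35
position: [0.4909, -0.2422, 0.1023]
tool_rot: [0.282, 3.129, -0.0]
ft_force: [0.6, -0.9, -1.6]
grip_width: 0.459
grip_force: 12.0
```

Call:
send_rows([
  {"x": 0, "y": 0, "z": -1.5, "roll": 0, "hand": 36},
  {"x": 0, "y": 0, "z": -1.5, "roll": 0, "hand": 36},
  {"x": 0, "y": 0, "z": -1.5, "roll": 0, "hand": 36},
  {"x": 0, "y": 0, "z": 0, "roll": 0, "hand": 36},
])

```text
time: 13.75
position: [0.4923, -0.2425, 0.0987]
tool_rot: [0.281, 3.125, -0.001]
ft_force: [4.2, -0.4, 3.5]
grip_width: 0.463
grip_force: 12.0
```

Call:
send_rows([
  {"x": 0, "y": 0, "z": -1.5, "roll": 0, "hand": 36},
  {"x": 0, "y": 0, "z": -1.5, "roll": 0, "hand": 36},
  {"x": 0, "y": 0, "z": 0, "roll": 0, "hand": 36},
  {"x": 0, "y": 0, "z": 0, "roll": 0, "hand": 36},
], force=10)

```text
time: 14.15
position: [0.4905, -0.242, 0.0944]
tool_rot: [-0.281, -3.129, -0.0]
ft_force: [2.7, -0.7, 2.8]
grip_width: 0.459
grip_force: 10.0
```

Call:
send_rows([
  {"x": 0, "y": 0, "z": -1.5, "roll": 0, "hand": 36},
  {"x": 0, "y": 0, "z": -1.5, "roll": 0, "hand": 36},
  {"x": 0, "y": 0, "z": 0, "roll": 0, "hand": 36},
  {"x": 0, "y": 0, "z": 0, "roll": 0, "hand": 36},
])

```text
time: 14.55
position: [0.49, -0.2419, 0.091]
tool_rot: [-0.281, -3.127, -0.001]
ft_force: [0.8, -0.3, 1.0]
grip_width: 0.462
grip_force: 10.0
```

Call:
send_rows([
  {"x": 0, "y": 0, "z": -1, "roll": 0, "hand": 36},
  {"x": 0, "y": 0, "z": -1, "roll": 0, "hand": 36},
  {"x": 0, "y": 0, "z": 0, "roll": 0, "hand": 36},
  {"x": 0, "y": 0, "z": 0, "roll": 0, "hand": 36},
])

```text
time: 14.95
position: [0.4905, -0.2419, 0.0894]
tool_rot: [-0.281, -3.128, -0.0]
ft_force: [2.1, 0.7, 1.1]
grip_width: 0.458
grip_force: 10.0
```

Call:
send_rows([
  {"x": 0, "y": 0, "z": -1, "roll": 0, "hand": 36},
  {"x": 0, "y": 0, "z": -1, "roll": 0, "hand": 36},
  {"x": 0, "y": 0, "z": 0, "roll": 0, "hand": 36},
  {"x": 0, "y": 0, "z": 0, "roll": 0, "hand": 36},
])

```text
time: 15.35
position: [0.4909, -0.2421, 0.0886]
tool_rot: [0.281, 3.129, 0.001]
ft_force: [-1.4, 0.9, 9.7]
grip_width: 0.461
grip_force: 10.0
```

```bash
python3 - <<'E'
from h import *
c=get_calibration("wrist"); im=get_image("wrist"); np.savez("w8.npz",mtx=c["mtx"],world_from_camera=c["world_from_camera"]); cv2.imwrite("pics/w8raw.png",im)
h=cv2.cvtColor(im,cv2.COLOR_BGR2HSV)
m=((h[...,0]>10)&(h[...,0]<30)&(h[...,1]>100)&(h[...,2]>60)).astype(np.uint8); m[:,:235]=0;m[:,300:]=0;m[:150]=0;m[300:]=0
n,_,st,ce=cv2.connectedComponentsWithStats(m); print([(st[i,4],ce[i].round(1)) for i in range(1,n) if st[i,4]>8])
g=cv2.cvtColor(im,cv2.COLOR_BGR2GRAY); print("col250 from150",g[150:240,250].tolist())
s=get_state(); t=s["position"]; a=np.radians(-10.2); ex=np.r_[np.cos(a),np.sin(a),0]
for off in (0,6):
  for ph in (0,5,10,18):
    r=np.radians(ph); gp=t-np.r_[0,0,.051]
    f=lambda x,z:proj(0,gp+(ex*(x*np.cos(r)-z*np.sin(r))+np.r_[0,0,x*np.sin(r)+z*np.cos(r)])/1000,c)[1].round(1)
    print(ph,"lip end top",f(-39.5,6-34+off),"body edge",f(-29,20-34+off),"LED?",f(-20,20-34+off),"ridge -x top",f(-12,14+off),"ridge +x top",f(12,14+off))
E
```

```text
[(np.int32(615), array([266.5, 154.3])), (np.int32(146), array([272.2, 210. ])), (np.int32(22), array([298.8, 216.6])), (np.int32(97), array([273.9, 298. ]))]
col250 from150 [135, 137, 137, 137, 136, 135, 134, 134, 130, 126, 118, 114, 119, 134, 150, 156, 157, 157, 158, 157, 156, 151, 131, 94, 55, 36, 34, 32, 35, 33, 33, 34, 34, 34, 32, 32, 32, 33, 33, 33, 29, 29, 27, 26, 25, 24, 30, 30, 33, 31, 32, 31, 32, 33, 32, 31, 31, 32, 31, 34, 32, 33, 33, 32, 34, 32, 33, 32, 32, 31, 32, 29, 31, 28, 27, 28, 42, 55, 60, 53, 46, 55, 61, 57, 47, 51, 65, 65, 52, 36]
0 lip end top 174.5 body edge 195.9 LED? 209.7 ridge -x top 241.5 ridge +x top 281.0
5 lip end top 177.2 body edge 196.8 LED? 210.8 ridge -x top 238.5 ridge +x top 280.0
10 lip end top 180.4 body edge 198.1 LED? 212.1 ridge -x top 235.7 ridge +x top 278.8
18 lip end top 186.1 body edge 200.8 LED? 214.6 ridge -x top 231.6 ridge +x top 276.3
0 lip end top 176.4 body edge 198.7 LED? 213.0 ridge -x top 246.7 ridge +x top 287.6
5 lip end top 178.4 body edge 198.8 LED? 213.3 ridge -x top 242.7 ridge +x top 285.8
10 lip end top 180.9 body edge 199.2 LED? 213.7 ridge -x top 238.8 ridge +x top 283.6
18 lip end top 185.5 body edge 200.7 LED? 215.0 ridge -x top 232.8 ridge +x top 279.5
```

Call:
send_rows([
  {"x": 0, "y": 0, "z": 1.5, "roll": 0, "hand": 36},
  {"x": 0, "y": 0, "z": 0, "roll": 0, "hand": 40},
  {"x": 0, "y": 0, "z": 0, "roll": 0, "hand": 44},
  {"x": 0, "y": 0, "z": 0, "roll": 0, "hand": 50},
  {"x": 0, "y": 0, "z": 0, "roll": 0, "hand": 54},
  {"x": 0, "y": 0, "z": 0, "roll": 0, "hand": 54},
])

```text
time: 16.0
position: [0.4906, -0.242, 0.089]
tool_rot: [-0.281, -3.129, -0.0]
ft_force: [0.9, 0.6, 0.1]
grip_width: 0.608
grip_force: 0.0
```

Call:
send_rows([
  {"x": 0, "y": 0, "z": 4, "roll": 0, "hand": 54},
  {"x": 0, "y": 0, "z": 10, "roll": 0, "hand": 54},
  {"x": 0, "y": 0, "z": 20, "roll": 0, "hand": 54},
  {"x": 0, "y": 0, "z": 30, "roll": 0, "hand": 54},
  {"x": 0, "y": 0, "z": 40, "roll": 0, "hand": 54},
  {"x": 15, "y": 20, "z": 40, "roll": 0, "hand": 54},
  {"x": 25, "y": 30, "z": 30, "roll": 0, "hand": 54},
  {"x": 30, "y": 35, "z": 0, "roll": 0, "hand": 54},
  {"x": 20, "y": 20, "z": 0, "roll": 0, "hand": 54},
  {"x": 0, "y": 0, "z": 0, "roll": 0, "hand": 54},
])

```text
time: 17.0
position: [0.5836, -0.1316, 0.2638]
tool_rot: [0.269, 3.128, 0.003]
ft_force: [-0.5, 0.2, 0.2]
grip_width: 0.621
grip_force: 0.0
```

```bash
python3 - <<'E'
from h import *
s=get_state(); print(s["time"],np.round(s["position"],3),np.round(s["ft_force"],2))
w=get_image("wrist"); a=get_image("scene")[170:260,110:360]
a=cv2.resize(a,(800,288),interpolation=cv2.INTER_CUBIC); b=cv2.resize(w[:230],(688,309)); b=cv2.copyMakeBorder(b,0,0,0,112,0)
o=np.vstack([a,b]); cv2.imwrite("pics/e.png",np.clip(255*(o/255.)**0.6,0,255).astype(np.uint8))
E
```

```text
17.0 [ 0.584 -0.132  0.264] [-0.5   0.16  0.24]
```

View pics/e.png

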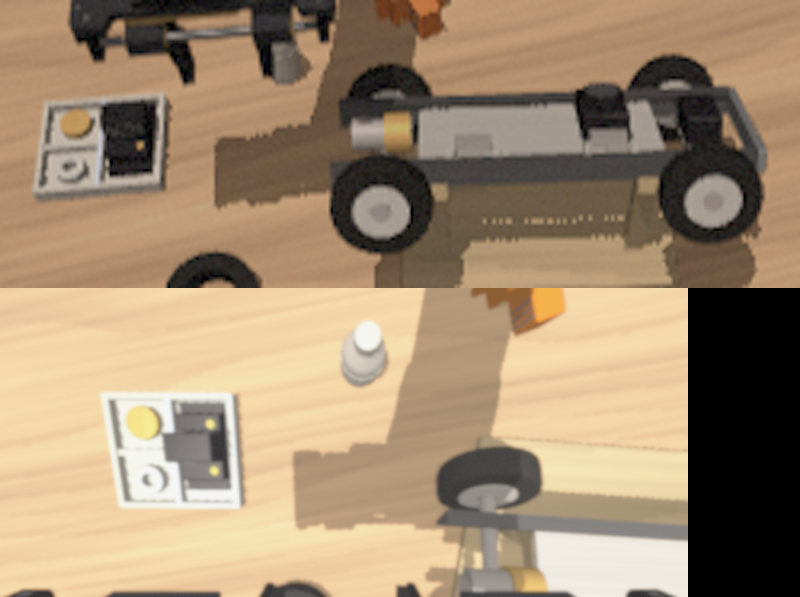

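The battery box lies flat inside the long compartment, with the foot within all four walls (wrist crop ≈(205,450)). The sound box is still clipped in its bay, the gear, hub and glue are undisturbed, and the gripper is clear.

```bash
python3 -c "
from bench import *
print(close_job())"
```

```text
the job is handed in; nothing more can be done
None
```

The battery box is off the chassis and lying flat in the tray's long compartment, released; the sound box is still clipped in, the gear, hub and glue bottle look undisturbed, and the job was handed in at about 17 s.

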